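Unlock the wick-tab clamp and hold it open at the mark

TASK

Open the small spring clamp on the worktable so that a colleague can lay a wick tab between its jaws. First turn the round lock knob, leaving it seated on its post, until its notch (under the yellow line on its top) squarely faces the steel tongue; then pull the clamp's black crossbar handle out against the spring until the yellow pointer lines up with the red marker, and finish still gripping the handle there: do not let go, the spring would shut the clamp. Do not disturb the dropper bottle, the wicked tin and the loose tin lid nearby.

Things in the scene. Friction and masses are not known exactly. Their poses are not given: they have to be found in the camera images.
- clamp_base: Clamp on an aluminium plate 130 (x) x 156 (y) x 12 mm, fixed to the bench. Origin: centre of its underside, z up. Its -x side points roughly to the robot (yaw within 0.3 rad); the handle is pulled along its -x. Knob axis at (-35, +45) mm; blue slide at y = -45 mm, with a steel cross arm at x = +37 mm that carries the tongue; fixed blue jaw at (+56, -45) mm, top 42 mm above the bench.
- lock_knob: Loose knob over a fixed post (30 mm wide, 14 high). Green hollow skirt 48 mm wide, 30 high (bore 32), one 75 deg notch; black round grip 40 mm wide, 33 to 58 mm above the origin (underside centre, 12 mm above the bench; z up). Turns freely, stays as left. Yellow line on top and notch point to its +x; that must lie along the base's +x. Starts 0.75 to 1.45 rad anticlockwise of this.
- notch (a point): Middle of the notch's mouth: on the outside of the skirt (24 mm from the axis), 21 mm above the knob's underside. While it faces away, the skirt blocks the tongue and the slide cannot be pulled more than about 5 mm.
- tongue_tip (a point): Middle of the end face of the steel tongue, which points along the base's -x at the knob's axis; 10 mm wide, 8 mm high, 33 mm above the bench, 3 mm from the skirt when the clamp is shut. It moves with the slide.
- clamp_slide (a joint): How far the slide is pulled out along the base's -x (m): 0 shut, end stop at 0.038. A spring pulls it shut: 3.6 N at 0, 180 N/m more as it opens.
- handle (a point): Handle on the slide: black horizontal crossbar 36 mm long along the base's y, 14 mm thick, on a steel stem 11 mm across. This point is the middle of the bar, 72 mm above the bench, above base (0, -45) mm when shut; axes parallel to the base's. The slide under it is at most 36 mm above the bench: pinch the bar from above, fingers in front of and behind it.
- pointer (a point): Top outer edge of the slide's yellow pointer, an upright blade 3 mm thick in x; 43 mm above the bench, at base x = +20 mm when shut. It moves with the slide.
- stop_mark: Red marker blade (3 mm thick in x, top 43 mm above the bench) on a dark 12 x 9 mm foot, fixed on the plate at base y = -73 mm; axes parallel to the base's, origin under the middle of its foot, 12 mm above the bench. Its place along x varies: 16 to 28 mm towards -x of the shut pointer.
- mark_line (a point): Top of the red blade on the pointer's side; pointer and marker are lined up when both have the same base x.
- candle_tin_09: Bystander: loose cream tin with a wick, 72 mm across, 75 mm high with the wick. Origin: centre of its underside.
- tin_lid_1: Bystander: loose cream tin lid, 74 mm across, 11 mm high. Origin: centre of its underside.
- wick_press: Bystander, fixed: green bench press left of the work, foot 168 (x) x 84 (y) mm, column 230 mm high. Its lever sticks out towards the robot; the lever's ball end, 300 mm above the bench and 0.10 m nearer the robot than the press's origin, is the tallest thing near the robot's way: swing past it with the arm drawn in, not across it. Origin: under its anvil.
- tape_dispenser: Bystander, fixed: black tape dispenser between robot and clamp, 160 x 75 mm, 91 mm high. Origin: centre of its underside.
- bottle_1: Bystander: loose amber dropper bottle, 33 mm across, 102 mm high. Origin: centre of its underside.
Not all that is in view belongs to the job. What is shaped like the lock_knob but purple is not meant.

How it is judged (in metres and radians):
On the way, in this order (a step that is already met when the one before it is completed fails the run):
1. the knob, seated on its post, is turned so that its notch faces the tongue within 0.25 rad, the clamp still shut (angle between the x axis of lock_knob and the x axis of clamp_base, either way round below 0.25 rad and x of notch in the frame of clamp_base above -0.03 m and z of lock_knob in the frame of clamp_base below 0.016 m and angle between lock_knob's own z axis and vertical below 0.12 rad and value of joint clamp_slide below 0.005 m), for 0.2 s.
2. the handle is pulled until the pointer is within 4 mm of the red marker (x of pointer in the frame of stop_mark between -0.004 and 0.004 m), for 0.2 s.
At the end, for the whole second after the job is handed in: The fingers still hold the handle (more than 3 N on it) and the slide stands still (under 10 mm/s) with the pointer within 4 mm of the red marker along the slide; the knob sits on its post (lifted under 4 mm, upright within 0.12 rad) with its notch facing the tongue within 0.25 rad (all of step 2 and velocity of joint clamp_slide between -0.01 and 0.01 m/s and angle between the x axis of lock_knob and the x axis of clamp_base, either way round below 0.25 rad and x of notch in the frame of clamp_base above -0.03 m and z of lock_knob in the frame of clamp_base below 0.016 m and angle between lock_knob's own z axis and vertical below 0.12 rad and contact force between the fingers and clamp_slide above 3 N); the arm keeps its last pose, push and grip.
It fails at once if the tin with the wick is moved more than 15 mm or tipped (distance of candle_tin_09 from where it was at the start of the episode above 0.015 m or angle between candle_tin_09's own z axis and vertical above 0.3 rad).
It fails at once if the loose tin lid is moved more than 15 mm or tipped (distance of tin_lid_1 from where it was at the start of the episode above 0.015 m or angle between tin_lid_1's own z axis and vertical above 0.3 rad).
It fails at once if the dropper bottle is moved more than 15 mm or tipped (distance of bottle_1 from where it was at the start of the episode above 0.015 m or angle between bottle_1's own z axis and vertical above 0.3 rad).
It fails at once if the lock knob is lifted off its post (z of lock_knob in the frame of clamp_base above 0.024 m).
It also fails if it takes over 45 s, if anything falls off the work surface, if the arm or the gripper's body presses on something with over 40 N, if the wrist force passes 120 N, or if a joint passes its speed limit or range.

ROBOT

A 6-joint arm with a two-finger parallel gripper is mounted at the origin on a cart in front of the work surface, level with it; the furniture and walls round the work are solid. World frame = base frame: x ahead of the robot, y to its left, z up, the work surface at z = 0. Lengths are in m, angles in degrees, forces in N, time in s.
With the tool pointing down it reaches from about 0.4 to 0.925 m from the base axis. Payload 12.5 kg.
Tool frame: the origin (TCP) lies on the mounting face of the last link; the fingertips stand robot.tip_extent ahead of it and the grasp point (between the pads) lies 171 mm ahead of it (robot.tip_extent is the distance from the TCP to the fingertips, in m); z points along the fingers, y is the direction in which the jaws open and shut (so a half turn about z gives the same grasp; the last joint's range is limited). The gripper opens to 95 mm and grips with 3 to 60 N. Pads are 20 mm wide; open, the fingers measure 119 mm over their backs; the gripper's body (75 mm by 180 mm) begins 59 mm behind the grasp point.
Start: joints at [59.553, 28.126, 89.318, -0, 62.55, -6.05], TCP at [0.258, 0.569, 0.405] pointing down, gripper open.
Joint ranges: [-177.58, 177.58], [-47.91, 125.51], [2.72, 160], [-65.01, 245.01], [3.68, 167.84], [-153.87, 153.87]. Speed limits (degrees/s): [127.2, 127.2, 159.86, 180, 180, 180].

INTERFACE

Orientations are given as [roll, pitch, yaw] about the fixed x, y, z axes, in that order (R = Rz(yaw) Ry(pitch) Rx(roll)).
In Python, from station import robot gives the robot as it stands.
- The arm moves only by the tool move_arm, never from a script. Its arguments are lists of equal length, an entry for each row: "xyz": the shift along the world's x, y, z in mm, a list of three; "dr": the turn, a rotation vector about the world's x, y, z in degrees, a list of three; "fingers": the finger opening in mm, from 0 to 95.1. A call has 1 to 5 rows; each row is the pose to reach, as a shift and turn from the pose commanded when the call began; what a row does not reach only later rows make up. A row lasts 1/8 s, in which the tool goes at most 62.5 mm and 10.7 degrees, less where a joint would pass 70% of its speed; a pose out of reach is approached as far as the arm can. A call with a gripper value outside its range is refused whole. The fingers move at their own pace and stop on an object; "newtons" is the grip in N (left out, the last holds). Time passes only in rows, so rows that repeat a pose let the fingers close. It gives the time, the measured TCP pose, the force and the opening at its end, in the units of the state.
- robot.get_obs(): the state, without advancing time (a new reading comes with each control period).
- robot.capture(name): name is "scene" or "side" or "wrist"; returns a dict with "pixels" (400x640x3 uint8, red, green, blue), "z_map" (400x640 float32, m along the optical axis (not along the pixel's ray), 0 where there is no reading), "intrinsics" (3x3 intrinsics, pixels), "cam_to_world" (4x4, takes a point from camera to world coordinates). Camera axes: x right, y up, looking along -z (the intrinsics and any distortion apply to the point x, -y, -z); pixel columns grow to the right and rows downward; lengths in m; the calibration is good to about 2 mm. A picture is of the moment at which its call begins.
- robot.sign_off(): hands the job in, once; it reports no verdict.
The state is a dict: "time_s": time; "joint_pos": joint angles; "dq": joint speeds; "joint_efforts": joint torques, N m; "eef_pos": TCP position; "ee_rot": TCP orientation; "contact_force": force on the tool from outside, world axes, zero at the start; "wrist_torque": the same for the moment, N m; "gripper_width": finger opening in m.
Only numpy, scipy, OpenCV 4.12 (cv2) and the standard library are available. Lean on these libraries where they do the work, as an engineer would, in place of code of your own. Each camera call takes 0.05 s, during which the arm holds its last target. There are 200 camera calls.

## Working session

There is one attempt and no reset: what is moved stays moved. The work goes in short steps, Python scripts to look and compute and a tool call to move; the robot and the scene stay as the last step left them, time stands still between calls to the robot, and variables do not carry over. Pictures are saved under pics/ and viewed, about 8 in all and at most 12, crops included, and the job is handed in when it is done.

Besides the shell and the picture viewer there is one more tool, called by a JSON object that holds its "method" and its "body". move_arm: Moves the arm, as the interface text tells. Its arguments: {"type":"object","properties":{"xyz":{"type":"array"},"dr":{"type":"array"},"fingers":{"type":"array"},"newtons":{"type":"number"}},"required":["xyz","dr","fingers"]}

```bash
ls; mkdir -p pics; cat > h.py <<'E'
import numpy as np, cv2
from station import robot
def cap(n,tag):
    c=robot.capture(n); np.savez(f'pics/{tag}.npz',**c); cv2.imwrite(f'pics/{tag}.png',c['pixels'][:,:,::-1]); return c
def world(c):
    K=c['intrinsics'];z=c['z_map'];v,u=np.mgrid[:z.shape[0],:z.shape[1]]
    p=np.stack([(u-K[0,2])/K[0,0]*z,-(v-K[1,2])/K[1,1]*z,-z],-1)
    T=c['cam_to_world'];return p@T[:3,:3].T+T[:3,3]
def proj(c,P):
    T=np.linalg.inv(c['cam_to_world']);q=np.atleast_2d(P)@T[:3,:3].T+T[:3,3];K=c['intrinsics']
    return np.stack([K[0,2]+K[0,0]*q[:,0]/-q[:,2],K[1,2]-K[1,1]*q[:,1]/-q[:,2]],-1)
E
python3 - <<'E'
from h import *
a=cap('scene','s0');b=cap('side','d0')
print(robot.get_obs(),robot.tip_extent)
for c in (a,b): print(c['intrinsics'],c['cam_to_world'],{k:v for k,v in c.items() if k not in('pixels','z_map','intrinsics','cam_to_world')})
E
```

```text
pics
{'time_s': 0.1, 'joint_pos': array([ 5.95541710e+01,  2.81598024e+01,  8.93480847e+01, -4.59419200e-04,
        6.25488775e+01, -6.05031132e+00]), 'dq': array([ 0.00850385, -0.03176525, -0.09572906,  0.06214502, -0.02041702,
       -0.01968368]), 'joint_efforts': array([ 3.31912997e-03, -6.13620901e+01, -2.58604288e+01,  6.93854992e-02,
        4.70413954e-02, -1.09693315e-04]), 'eef_pos': array([0.25810484, 0.56917398, 0.40422103]), 'ee_rot': array([-1.79943509e+02, -5.57786558e-03,  1.55604692e+02]), 'contact_force': array([-0.21928505, -0.1974708 , -0.11629878]), 'wrist_torque': array([-0.03938123,  0.02224119, -0.02863428]), 'gripper_width': 0.09480264536365854} 0.1901
[[391.33611365   0.         328.2266843 ]
 [  0.         391.33611365 198.64075401]
 [  0.           0.           1.        ]] [[ 0.77751819  0.3347369  -0.53236892  0.10022286]
 [-0.62865713  0.39220693 -0.67153849 -0.49255357]
 [-0.01598993  0.85681091  0.51538276  0.50905014]
 [ 0.          0.          0.          1.        ]] {}
[[497.75561753   0.         319.80577228]
 [  0.         497.75561753 202.10679194]
 [  0.           0.           1.        ]] [[ 0.83197295  0.35244884 -0.42848666  0.1255121 ]
 [-0.55478819  0.52072774 -0.64888573 -0.61739226]
 [-0.00557413  0.77757472  0.62876585  0.73875636]
 [ 0.          0.          0.          1.        ]] {}
```

View pics/s0.png

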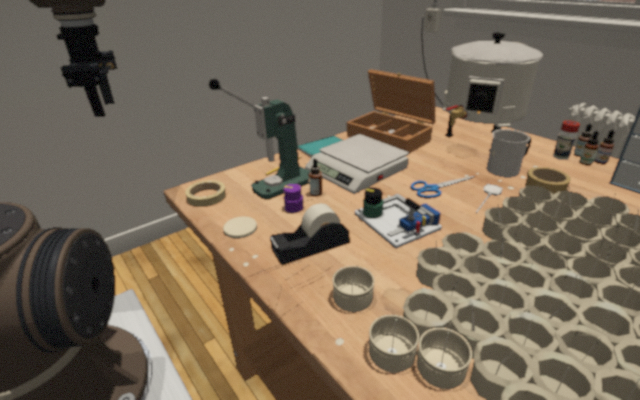

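View pics/d0.png

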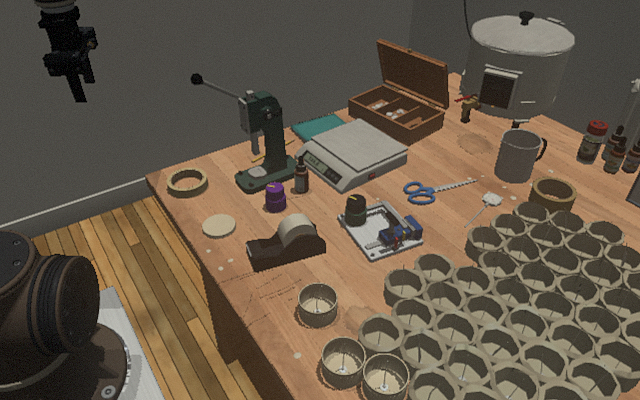

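Scene view: knob with the green skirt and black grip at (373,203), clamp handle at about (412,206). In the side view the knob is at (355,208) and the clamp at (395,235). The purple lookalike is at scene (293,198) / side (275,196) and isn't wanted. Bottle, tape dispenser and press stand to the left. Next: a close crop of the clamp.

```bash
python3 - <<'E'
from h import *
c=dict(np.load('pics/d0.npz'));s=dict(np.load('pics/s0.npz'))
a=cv2.resize(c['pixels'][185:265,330:430],None,fx=6,fy=6,interpolation=cv2.INTER_CUBIC)
b=cv2.resize(s['pixels'][180:250,350:450],None,fx=6,fy=6,interpolation=cv2.INTER_CUBIC)
cv2.imwrite('pics/crop1.png',a[:,:,::-1]) 
for n,c in(('d',c),('s',s)):
  P=world(c); r=P[185:265,330:430] if n=='d' else P[180:250,350:450]
  q=r.reshape(-1,3)
  print(n,(c['z_map']==0).mean())
  # knob top
  k=q[(q[:,2]>.058)]
  print(len(k),k.min(0),k.max(0))
  for lo,hi in((.009,.015),(.064,.075)):
    m=q[(q[:,2]>lo)&(q[:,2]<hi)];print(lo,len(m),m.min(0),m.max(0), m.mean(0))
E
```

```text
d 0.00393359375
386 [ 0.1255121  -0.61739226  0.05820312] [0.68021669 0.05803635 0.73875636]
0.009 1304 [ 0.60509151 -0.09535905  0.00900248] [0.86948457 0.17659434 0.01496861] [ 0.66264355 -0.01437777  0.01087433]
0.064 250 [ 0.63296594 -0.07427556  0.06431614] [0.68021669 0.05803635 0.07494035] [0.65535395 0.01192184 0.06863474]
s 0.00385546875
372 [ 0.10022286 -0.49255357  0.05822939] [0.67692199 0.05857851 0.50905014]
0.009 1454 [ 0.54502108 -0.09662044  0.00900724] [0.87608638 0.14924468 0.01498608] [ 0.67769309 -0.01032784  0.01212532]
0.064 221 [ 0.60091518 -0.17278024  0.06415607] [0.67692199 0.05857851 0.07498787] [0.65156033 0.01032139 0.0698945 ]
```

View pics/crop1.png

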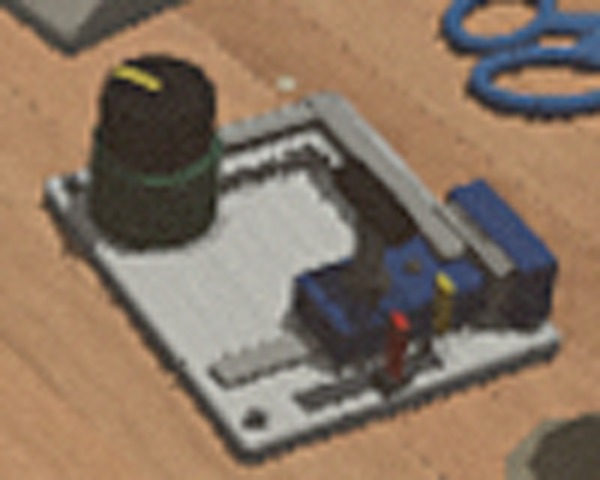

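```bash
cat >> h.py <<'E'
def ray(c,u,v,z):
    K=c['intrinsics'];T=c['cam_to_world'];d=T[:3,:3]@np.array([(u-K[0,2])/K[0,0],-(v-K[1,2])/K[1,1],-1])
    o=T[:3,3];return o+d*(z-o[2])/d[2]
E
python3 - <<'E'
from h import *
c=dict(np.load('pics/d0.npz'));s=dict(np.load('pics/s0.npz'))
f=lambda u,v,z:ray(c,330+(u+.5)/6-.5,185+(v+.5)/6-.5,z)
C=[f(*p,.012) for p in((45,185),(245,448),(558,335),(335,93))]
print(np.round(C,4)); print([np.linalg.norm(C[i]-C[i-1]) for i in range(4)])
# depth-based
for n,c_ in(('d',c),('s',s)):
  q=world(c_).reshape(-1,3)
  m=q[(abs(q[:,2]-.012)<.003)&(q[:,0]>.56)&(q[:,0]<.82)&(q[:,1]>-.14)&(q[:,1]<.12)]
  g=np.zeros((300,300),np.uint8)
  for x,y,_ in m: g[int((x-.55)*1000),int((y+.15)*1000)]=1
  g=cv2.morphologyEx(g,cv2.MORPH_CLOSE,np.ones((9,9)))
  k,l,st,_=cv2.connectedComponentsWithStats(g);i=1+st[1:,4].argmax()
  pts=np.argwhere(l==i).astype(np.float32);r=cv2.minAreaRect(pts);print(n,r,np.array(r[0])/1000+[.55,-.15])
  t=q[(q[:,2]>.067)&(q[:,2]<.073)&(abs(q[:,0]-.66)<.04)&(abs(q[:,1]-.04)<.05)]
  print('knobtop',len(t),t.min(0),t.max(0),cv2.minEnclosingCircle((t[:,:2]*1000).astype(np.float32)))
A=f(157,84,.070);B=f(117,71,.070);print('line',A,B,np.degrees(np.arctan2(*(B-A)[[1,0]])))
print('knob circ', [f(*p,.070)for p in((102,88),(215,88),(158,55))])
print('red',f(400,315,.043),'yel',f(445,280,.043))
for lo,hi,name in(((150,120,0),(255,230,110),'yellow'),):
  for n,c_ in(('d',c),('s',s)):
    mk=cv2.inRange(c_['pixels'],lo,hi)>0;P=world(c_)
    mk&=(P[...,2]>.066)&(P[...,2]<.075)&(abs(P[...,0]-.66)<.05)&(abs(P[...,1]-.04)<.05)
    v,u=np.nonzero(mk);
    w=np.array([ray(c_,a,b,.070) for a,b in zip(u,v)])
    if len(w): print(n,len(w),w.mean(0),cv2.fitLine((w[:,:2]*1000).astype(np.float32),2,0,.01,.01).ravel())
E
```

```text
[[ 0.6265  0.0713  0.012 ]
 [ 0.6035 -0.0787  0.012 ]
 [ 0.7294 -0.0966  0.012 ]
 [ 0.7516  0.0531  0.012 ]]
[np.float64(0.12637502092060543), np.float64(0.15169282681179624), np.float64(0.12718106992009606), np.float64(0.15139609429178297)]
d ((127.99275207519531, 136.63491821289062), (154.02159118652344, 129.45553588867188), 81.19320678710938) [ 0.67799275 -0.01336508]
knobtop 126 [0.63332774 0.01903619 0.06700178] [0.66966488 0.05803635 0.07105402] ((651.298828125, 38.65534973144531), 20.25502586364746)
s ((127.68138885498047, 139.537841796875), (157.62734985351562, 130.59832763671875), 81.98291015625) [ 0.67768139 -0.01046216]
knobtop 146 [0.63144253 0.01931835 0.06709421] [0.66985527 0.05857851 0.07223639] ((651.8077392578125, 38.09099197387695), 20.61574363708496)
line [0.65207725 0.03940251 0.07      ] [0.64465325 0.05352226 0.07      ] 117.7348502253224
knob circ [array([0.63437569, 0.04860782, 0.07      ]), array([0.66789675, 0.02591548, 0.07      ]), array([0.66254582, 0.05273627, 0.07      ])]
red [ 0.66593428 -0.08144542  0.043     ] yel [ 0.69033323 -0.0766046   0.043     ]
d 8 [0.64893369 0.04554561 0.07      ] [ 4.0937635e-01 -9.1236562e-01  6.4893365e+02  4.5545609e+01]
s 2 [0.66767382 0.03795847 0.07      ] [1.2684457e-01 9.9192262e-01 6.6767383e+02 3.7958466e+01]
```

```bash
python3 - <<'E'
from h import *
c=dict(np.load('pics/d0.npz'));s=dict(np.load('pics/s0.npz'))
b=cv2.resize(s['pixels'][175:250,350:450],None,fx=6,fy=6,interpolation=cv2.INTER_CUBIC)
a=cv2.resize(c['pixels'][185:235,330:430],None,fx=6,fy=6,interpolation=cv2.INTER_CUBIC)
cv2.imwrite('pics/crop2.png',b[:,:,::-1])
print('ball',ray(c,196,79,.3),ray(s,214,84,.3))
P=world(c);Q=world(s)
for n,(u,v) in dict(bottle=(301,175),purple=(275,195),lid=(218,226),tape=(285,245),tape2=(300,228),tin=(318,290)).items(): print(n,P[v,u])
for W in(P,Q):
  q=W.reshape(-1,3);t=q[(q[:,2]>.055)&(q[:,2]<.085)&(abs(q[:,0]-.671)<.04)&(abs(q[:,1]+.057)<.04)]
  print(len(t),np.round(t,4).tolist()[:40])
E
```

```text
ball [0.4368509  0.30603864 0.3       ] [0.4249923  0.28816493 0.3       ]
bottle [0.61078046 0.19658593 0.05534269]
purple [0.5269387  0.17315222 0.04794272]
lid [0.39060354 0.19231621 0.00856216]
tape [0.46450323 0.02362222 0.04531301]
tape2 [0.49719071 0.0173113  0.07928973]
tin [ 0.46596423 -0.09349949  0.02075224]
122 [[0.6736, -0.0387, 0.0766], [0.6758, -0.0393, 0.0759], [0.677, -0.0409, 0.0765], [0.6783, -0.0426, 0.077], [0.6716, -0.0381, 0.0744], [0.6717, -0.0409, 0.0763], [0.6721, -0.0435, 0.0779], [0.6717, -0.0469, 0.0805], [0.6758, -0.0455, 0.0775], [0.6799, -0.0441, 0.0746], [0.6694, -0.0378, 0.0725], [0.6707, -0.0394, 0.073], [0.6724, -0.0405, 0.0729], [0.6726, -0.0433, 0.0749], [0.6731, -0.0457, 0.0763], [0.6743, -0.0474, 0.0769], [0.6758, -0.0487, 0.0771], [0.6802, -0.0471, 0.0739], [0.669, -0.0385, 0.0705], [0.6715, -0.0388, 0.0694], [0.669, -0.0445, 0.0747], [0.6717, -0.0445, 0.0734], [0.6705, -0.0487, 0.077], [0.6723, -0.0497, 0.0768], [0.6756, -0.0492, 0.0749], [0.6769, -0.0508, 0.0754], [0.6701, -0.0377, 0.0666], [0.6695, -0.0412, 0.0695], [0.6684, -0.0454, 0.0729
[... 665 characters left out ...]
4, 0.0768], [0.6725, -0.0454, 0.0774], [0.672, -0.0484, 0.079], [0.6735, -0.0499, 0.0791], [0.676, -0.0505, 0.0784], [0.6689, -0.038, 0.073], [0.6698, -0.04, 0.0735], [0.6697, -0.0426, 0.0748], [0.6688, -0.046, 0.0767], [0.669, -0.0485, 0.0778], [0.6701, -0.0502, 0.0781], [0.6692, -0.0535, 0.08], [0.6715, -0.0543, 0.0795], [0.6723, -0.0562, 0.0801], [0.6745, -0.0571, 0.0796], [0.6702, -0.0372, 0.0696], [0.6668, -0.0426, 0.0734], [0.6672, -0.0449, 0.0744], [0.6697, -0.0456, 0.0737], [0.6675, -0.0499, 0.0765], [0.6684, -0.0518, 0.0771], [0.6696, -0.0534, 0.0773], [0.669, -0.0564, 0.079], [0.6704, -0.0579, 0.0791], [0.6716, -0.0596, 0.0795], [0.6732, -0.0609, 0.0794], [0.6761, -0.0612, 0.0784]]
```

View pics/crop2.png

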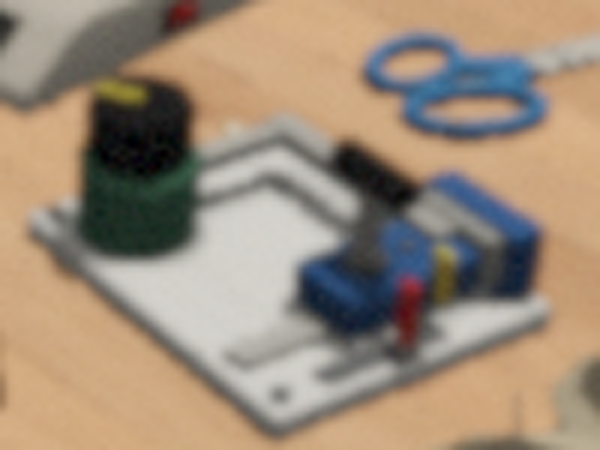

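The knob reads about 117° in the world and the base yaw about -8.4°, so it sits roughly 125° anticlockwise of the target. That's more than the stated 43–83°, so I'll check it with the wrist camera before turning. First I move in with the arm raised and drawn in.

{"method": "move_arm", "body": {"xyz": [[-80, -180, 130], [-80, -180, 130], [-80, -180, 130], [-80, -180, 130], [-80, -180, 130]], "dr": [[0, 0, 0], [0, 0, 0], [0, 0, 0], [0, 0, 0], [0, 0, 0]], "fingers": [70, 70, 70, 70, 70]}}

```text
time_s: 0.72
eef_pos: [0.1771, 0.3873, 0.5369]
ee_rot: [179.8, 0.0, 155.6]
contact_force: [-0.2, 0.5, 0.2]
gripper_width: 0.0702
```

{"method": "move_arm", "body": {"xyz": [[60, -50, 0], [120, -100, 0], [170, -150, 0], [190, -200, 0], [210, -260, 0]], "dr": [[0, 0, 0], [0, 0, 0], [0, 0, 0], [0, 0, 0], [0, 0, 0]], "fingers": [70, 70, 70, 70, 70]}}

```text
time_s: 1.35
eef_pos: [0.379, 0.1542, 0.5337]
ee_rot: [-180.0, -0.1, 155.6]
contact_force: [0.7, 0.8, -0.5]
gripper_width: 0.0702
```

{"method": "move_arm", "body": {"xyz": [[30, -60, 0], [60, -110, -30], [110, -120, -70], [160, -125, -90], [160, -125, -90]], "dr": [[0, 0, 0], [0, 0, 0], [0, 0, 0], [0, 0, 0], [0, 0, 0]], "fingers": [70, 70, 70, 70, 70]}}

```text
time_s: 1.98
eef_pos: [0.5405, 0.0298, 0.4401]
ee_rot: [-179.9, -0.3, 155.5]
contact_force: [-0.9, 1.1, -0.2]
gripper_width: 0.0698
```

```bash
python3 - <<'E'
from h import *
c=cap('wrist','w1');print(c['cam_to_world'],c['intrinsics'][0],robot.get_obs()['eef_pos'])
print(proj(c,[[.6515,.0385,.07],[.671,-.057,.072]]))
E
```

```text
[[ 0.41355808 -0.87282099 -0.25913943  0.46566089]
 [ 0.91047425  0.39566427  0.12035952  0.06361569]
 [-0.0025201  -0.28571543  0.95831119  0.42030908]
 [ 0.          0.          0.          1.        ]] [317.64174452   0.         318.67746303] [0.5387688  0.03034519 0.44173887]
[[363.72761998 260.62320888]
 [299.67510976 302.27683033]]
```

View pics/w1.png

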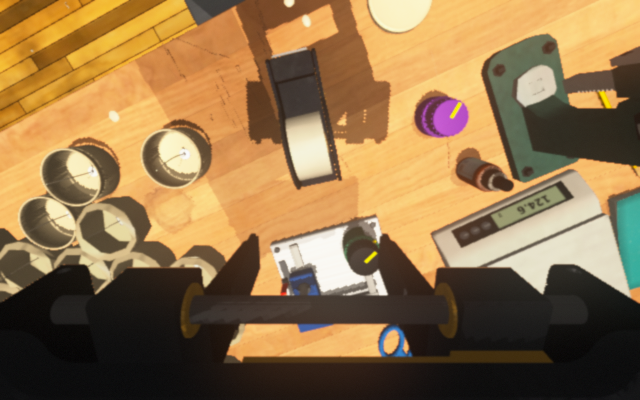

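The wrist view agrees: the yellow line runs (364,263)→(377,250), about 110° in the world. I'll look at the notch itself from that side before trusting it.

{"method": "move_arm", "body": {"xyz": [[60, 25, -20], [120, 50, -60], [140, 60, -80], [140, 60, -80]], "dr": [[0, 0, 0], [0, 0, 0], [0, 0, 0], [0, 0, 0]], "fingers": [70, 70, 70, 70]}}

```text
time_s: 2.52
eef_pos: [0.6777, 0.0921, 0.3618]
ee_rot: [-179.9, -0.2, 155.7]
contact_force: [-1.1, 0.4, 0.4]
gripper_width: 0.0701
```

```bash
python3 - <<'E'
from h import *
c=cap('wrist','w2');print(robot.get_obs()['eef_pos'])
u,v=proj(c,[.6515,.0385,.05])[0].astype(int);print(u,v)
u0,v0=max(0,u-80),max(0,v-60);print(u0,v0)
cv2.imwrite('pics/crop3.png',cv2.resize(c['pixels'][v0:v+60,u0:u+80],None,fx=5,fy=5,interpolation=cv2.INTER_CUBIC)[:,:,::-1])
E
```

```text
[0.67689039 0.09150814 0.36365428]
256 193
176 133
```

View pics/crop3.png

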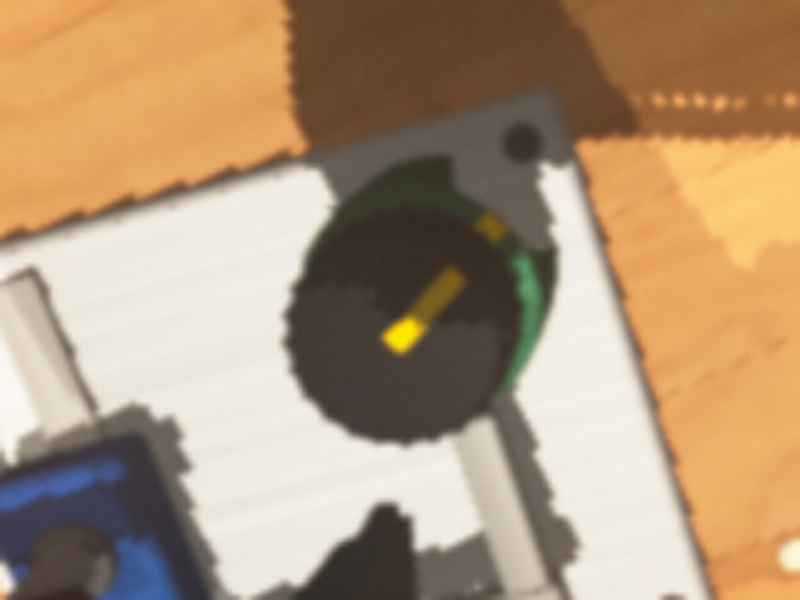

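The notch gap in the skirt, at about (490,200) in the crop, lies under the yellow line (400,335)→(460,270). So line and notch agree; now for an exact angle.

```bash
python3 - <<'E'
from h import *
c=dict(np.load('pics/w2.npz'))
f=lambda u,v,z:ray(c,176+(u+.5)/5-.5,133+(v+.5)/5-.5,z)
A=f(398,337,.07);B=f(460,271,.07);print('line',A,B,np.degrees(np.arctan2(*(B-A)[[1,0]])))
a=f(558,92,.012);b=f(712,600,.012);d=f(0,242,.012)
print('+y edge yaw',a,b,np.degrees(np.arctan2(*(b-a)[[1,0]])),'-x edge',d,np.degrees(np.arctan2(*(a-d)[[1,0]]))-90)
E=[f(*p,.07) for p in((288,335),(520,325),(405,442),(400,210))];print(np.round(E,4))
w=np.array(E)[:,:2];A_=np.c_[2*w,np.ones(4)];x=np.linalg.lstsq(A_,(w**2).sum(1),rcond=None)[0];print('centre',x[:2],np.sqrt(x[2]+x[0]**2+x[1]**2))
o=robot.get_obs();print(o['eef_pos'],o['joint_pos'])
E
```

```text
line [0.65260938 0.04049177 0.07      ] [0.64632124 0.05608676 0.07      ] 111.96005161915659
+y edge yaw [0.62986565 0.07703156 0.012     ] [0.7480964  0.05863116 0.012     ] -8.846050755085367 -x edge [ 0.6097144  -0.04521735  0.012     ] -9.36034279420845
[[0.6442 0.0228 0.07  ]
 [0.6595 0.0613 0.07  ]
 [0.6708 0.0324 0.07  ]
 [0.6322 0.0515 0.07  ]]
centre [0.65163175 0.04214527] 0.021150861412653352
[0.67689039 0.09150814 0.36365428] [ 2.16237340e+00  3.51171107e+01  8.29266305e+01  2.25065848e-03
  6.20796522e+01 -6.35145074e+01]
```

{"method": "move_arm", "body": {"xyz": [[-25, -52, 0], [-25, -52, -30], [-25, -52, -60], [-25, -52, -60], [-25, -52, -60]], "dr": [[0, 0, 0], [0, 0, 0], [0, 0, 0], [0, 0, 0], [0, 0, 0]], "fingers": [70, 70, 70, 70, 70]}}

```text
time_s: 3.2
eef_pos: [0.6519, 0.0387, 0.307]
ee_rot: [179.9, 0.1, 155.6]
contact_force: [0.2, 0.3, 0.4]
gripper_width: 0.0699
```

{"method": "move_arm", "body": {"xyz": [[0, 0, -45], [0, 0, -70], [0, 0, -70], [0, 0, -70]], "dr": [[0, 0, 0], [0, 0, 0], [0, 0, 0], [0, 0, 0]], "fingers": [70, 70, 70, 70]}}

```text
time_s: 3.7
eef_pos: [0.6525, 0.0388, 0.2368]
ee_rot: [179.9, 0.1, 155.6]
contact_force: [0.4, -0.0, -0.2]
gripper_width: 0.0705
```

{"method": "move_arm", "body": {"xyz": [[0, 0, 0], [0, 0, 0], [0, 0, 0], [0, 0, 0]], "dr": [[0, 0, 0], [0, 0, 0], [0, 0, 0], [0, 0, 0]], "fingers": [30, 30, 30, 30], "newtons": 10}}

```text
time_s: 4.2
eef_pos: [0.6523, 0.0388, 0.2354]
ee_rot: [180.0, 0.1, 155.6]
contact_force: [0.6, 2.3, 5.8]
gripper_width: 0.0398
```

Gripped at 39.8 mm, which is right for the 40 mm grip. I'll turn it clockwise.

{"method": "move_arm", "body": {"xyz": [[0, 0, 0], [0, 0, 0], [0, 0, 0], [0, 0, 0], [0, 0, 0]], "dr": [[0, 0, -10], [0, 0, -20], [0, 0, -30], [0, 0, -40], [0, 0, -50]], "fingers": [30, 30, 30, 30, 30]}}

```text
time_s: 4.82
eef_pos: [0.6523, 0.0386, 0.2354]
ee_rot: [179.9, 0.0, 105.3]
contact_force: [-1.1, -0.5, 6.5]
gripper_width: 0.0402
```

{"method": "move_arm", "body": {"xyz": [[0, 0, 0], [0, 0, 0], [0, 0, 0], [0, 0, 0], [0, 0, 0]], "dr": [[0, 0, -10], [0, 0, -20], [0, 0, -30], [0, 0, -40], [0, 0, -50]], "fingers": [30, 30, 30, 30, 30]}}

```text
time_s: 5.45
eef_pos: [0.6522, 0.0388, 0.2355]
ee_rot: [179.9, -0.0, 55.3]
contact_force: [0.8, 1.0, 6.9]
gripper_width: 0.04
```

{"method": "move_arm", "body": {"xyz": [[0, 0, 0], [0, 0, 0], [0, 0, 0], [0, 0, 0]], "dr": [[0, 0, -10], [0, 0, -20], [0, 0, -22], [0, 0, -22]], "fingers": [30, 30, 30, 30]}}

```text
time_s: 5.95
eef_pos: [0.6522, 0.0388, 0.2354]
ee_rot: [180.0, -0.1, 33.6]
contact_force: [0.6, 1.6, 5.4]
gripper_width: 0.0396
```

{"method": "move_arm", "body": {"xyz": [[0, 0, 0], [0, 0, 0], [0, 0, 0]], "dr": [[0, 0, 0], [0, 0, 0], [0, 0, 0]], "fingers": [70, 70, 70]}}

```text
time_s: 6.32
eef_pos: [0.6519, 0.0387, 0.2345]
ee_rot: [-180.0, 0.0, 33.6]
contact_force: [-0.5, -0.3, -0.7]
gripper_width: 0.0643
```

{"method": "move_arm", "body": {"xyz": [[0, 0, 30], [0, 0, 60], [-15, 0, 100], [-30, 0, 100], [-30, 0, 100]], "dr": [[0, 0, 0], [0, 0, 0], [0, 0, 10], [0, 0, 20], [0, 0, 20]], "fingers": [70, 70, 70, 70, 70]}}

```text
time_s: 6.95
eef_pos: [0.6215, 0.0388, 0.335]
ee_rot: [-180.0, 0.0, 53.5]
contact_force: [-0.2, 0.4, 0.2]
gripper_width: 0.0703
```

```bash
python3 - <<'E'
from h import *
c=cap('wrist','w3');d=cap('side','d1');print(robot.get_obs()['eef_pos'],robot.get_obs()['ee_rot'])
u,v=proj(c,[.6515,.0385,.07])[0];print(u,v)
a=cv2.resize(d['pixels'][185:265,330:430],None,fx=4,fy=4,interpolation=cv2.INTER_CUBIC)
u0,v0=int(np.clip(u-50,0,540)),int(np.clip(v-40,0,320));print(u0,v0)
b=cv2.resize(c['pixels'][v0:v0+80,u0:u0+100],None,fx=4,fy=4,interpolation=cv2.INTER_CUBIC)
cv2.imwrite('pics/crop4.png',np.hstack([a,b])[:,:,::-1])
E
```

```text
[0.62234041 0.03869495 0.33437811] [-1.79980625e+02  1.64435847e-02  5.33675066e+01]
348.3372123735184 189.77403517434598
298 149
```

View pics/crop4.png

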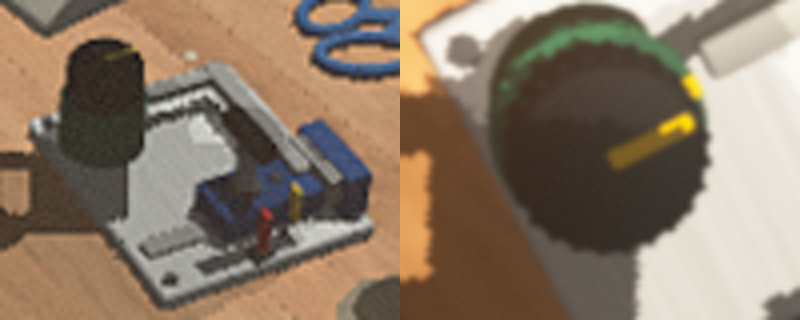

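The knob sits seated, and in the right crop the line runs (612,162)→(693,122) towards the tongue at about (745,40). Measuring the angle.

```bash
python3 - <<'E'
from h import *
c=dict(np.load('pics/w3.npz'));d=dict(np.load('pics/d1.npz'))
f=lambda u,v,z:ray(c,298+(u-400+.5)/4-.5,149+(v+.5)/4-.5,z)
g=lambda u,v,z:ray(d,330+(u+.5)/4-.5,185+(v+.5)/4-.5,z)
ang=lambda A,B:np.degrees(np.arctan2(*(B-A)[[1,0]]))
print('wrist line',f(612,162,.07),ang(f(612,162,.07),f(693,122,.07)))
print('side line',ang(g(106,59,.07),g(134,48,.07)))
print('-x edge yaw',ang(f(570,318,.012),f(425,45,.012))-90)
print('red',g(265,213,.043),'yel',g(295,187,.043))
# colour segmentation of blades in both unobstructed views
for n in('d0','s0','d1'):
  k=dict(np.load(f'pics/{n}.npz'));P=world(k);h=cv2.cvtColor(k['pixels'],cv2.COLOR_RGB2HSV).astype(int)
  roi=(abs(P[...,0]-.68)<.04)&(abs(P[...,1]+.078)<.015)&(P[...,2]>.02)&(P[...,2]<.055)&(h[...,1]>120)&(h[...,2]>70)
  for nm,mk in(('red',(h[...,0]<8)|(h[...,0]>172)),('yel',(h[...,0]>20)&(h[...,0]<36))):
    v,u=np.nonzero(roi&mk)
    if len(v):
      print(n,nm,len(v),'px',u.mean(),v.min(),np.round(np.median(P[v,u],0),4),'top', ray(k,u[v==v.min()].mean(),v.min(),.043))
E
```

```text
wrist line [0.65327086 0.0378572  0.07      ] -9.037943602580738
side line -2.6991539475037687
-x edge yaw -9.180389344106715
red [ 0.66375747 -0.08282543  0.043     ] yel [ 0.68943661 -0.07646174  0.043     ]
d0 red 18 px 395.8888888888889 237 [ 0.6639 -0.084   0.0342] top [ 0.66482885 -0.08039804  0.043     ]
d0 yel 7 px 403.7142857142857 231 [ 0.6897 -0.0789  0.0393] top [ 0.68955718 -0.0751534   0.043     ]
s0 red 25 px 417.64 222 [ 0.6636 -0.082   0.0326] top [ 0.66481108 -0.08067982  0.043     ]
s0 yel 12 px 423.5 218 [ 0.6888 -0.0768  0.0335] top [ 0.68609801 -0.07910882  0.043     ]
d1 red 19 px 395.7894736842105 237 [ 0.6638 -0.0836  0.0313] top [ 0.66482885 -0.08039804  0.043     ]
d1 yel 10 px 403.6 231 [ 0.6902 -0.0789  0.0332] top [ 0.68955718 -0.0751534   0.043     ]
```

The knob line reads -9.0° against a base yaw of about -9°, so they're aligned. Now to the handle, keeping the clamp shut for the grasp. It needs a shift of (+49, -96) and yaw +27.6°.

{"method": "move_arm", "body": {"xyz": [[25, -48, 0], [49, -96, 0], [49, -96, 0], [49, -96, -40], [49, -96, -40]], "dr": [[0, 0, 10], [0, 0, 20], [0, 0, 27.6], [0, 0, 27.6], [0, 0, 27.6]], "fingers": [60, 60, 60, 60, 60]}}

```text
time_s: 7.68
eef_pos: [0.671, -0.0575, 0.2915]
ee_rot: [-179.7, -0.0, 81.0]
contact_force: [-0.2, 0.4, 0.6]
gripper_width: 0.0602
```

```bash
python3 - <<'E'
from h import *
c=cap('wrist','w4');o=robot.get_obs();print(o['eef_pos'],o['ee_rot'],proj(c,[.671,-.057,.079]))
cv2.imwrite('pics/w4.png',c['pixels'][100:400,120:520][:,:,::-1].repeat(2,0).repeat(2,1))
for n in('side','scene'):
  k=cap(n,'h'+n);q=world(k).reshape(-1,3)
  t=q[(q[:,2]>.06)&(q[:,2]<.084)&(abs(q[:,0]-.671)<.02)&(abs(q[:,1]+.057)<.028)]
  print(n,len(t),t.min(0),t.max(0))
E
```

```text
[ 0.67135608 -0.05736448  0.2935344 ] [-1.79832007e+02 -4.56814465e-03  8.10732895e+01] [[319.56825896 235.36629136]]
side 116 [ 0.6632626  -0.07354695  0.06041126] [ 0.68007483 -0.03711891  0.07888869]
scene 118 [ 0.6628755  -0.07316377  0.06042799] [ 0.67817138 -0.03658688  0.08044766]
```

View pics/w4.png

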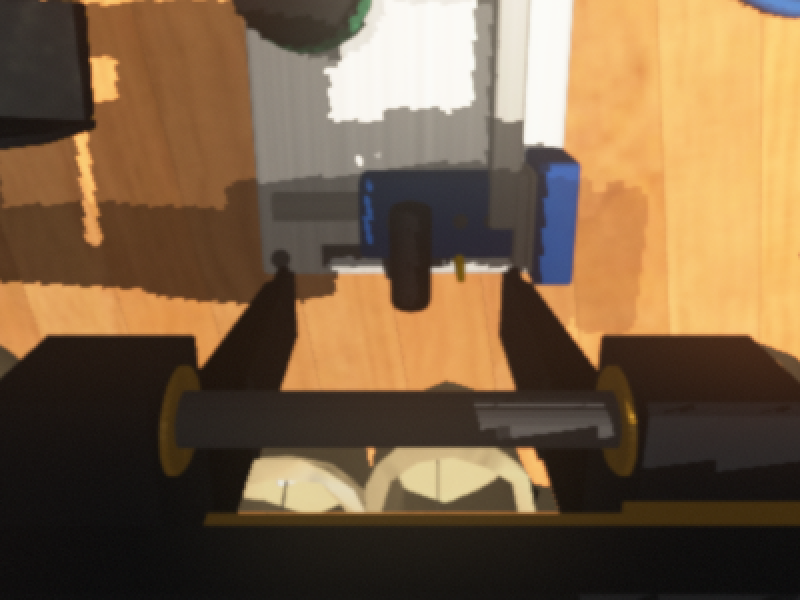

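The bar at (411,257) lies between the open fingers (290/510) and is aligned. Descend and grip.

{"method": "move_arm", "body": {"xyz": [[1, 2, -30], [1, 2, -50], [1, 2, -50], [1, 2, -50]], "dr": [[0, 0, 0], [0, 0, 0], [0, 0, 0], [0, 0, 0]], "fingers": [60, 60, 60, 60]}}

```text
time_s: 8.32
eef_pos: [0.6723, -0.0553, 0.2457]
ee_rot: [179.9, 0.0, 81.2]
contact_force: [0.5, 0.5, 0.5]
gripper_width: 0.06
```

{"method": "move_arm", "body": {"xyz": [[0, 0, 0], [0, 0, 0], [0, 0, 0], [0, 0, 0], [0, 0, 0]], "dr": [[0, 0, 0], [0, 0, 0], [0, 0, 0], [0, 0, 0], [0, 0, 0]], "fingers": [5, 5, 5, 5, 5], "newtons": 30}}

```text
time_s: 8.95
eef_pos: [0.6722, -0.0553, 0.2448]
ee_rot: [180.0, 0.0, 81.2]
contact_force: [4.7, -1.2, -1.6]
gripper_width: 0.0151
```

{"method": "move_arm", "body": {"xyz": [[-4, 0.6, 0], [-8, 1.3, 0], [-12, 1.9, 0], [-15.8, 2.5, 0], [-15.8, 2.5, 0]], "dr": [[0, 0, 0], [0, 0, 0], [0, 0, 0], [0, 0, 0], [0, 0, 0]], "fingers": [5, 5, 5, 5, 5]}}

```text
time_s: 9.57
eef_pos: [0.6564, -0.0529, 0.2448]
ee_rot: [179.9, 0.0, 81.2]
contact_force: [6.2, -0.6, -4.3]
gripper_width: 0.0132
```

```bash
python3 - <<'E'
from h import *
e=np.array([.988,-.154])
for n in('side','scene'):
  k=cap(n,'p1'+n);P=world(k);h=cv2.cvtColor(k['pixels'],cv2.COLOR_RGB2HSV).astype(int)
  roi=(abs(P[...,0]-.68)<.04)&(abs(P[...,1]+.078)<.015)&(P[...,2]>.02)&(P[...,2]<.055)&(h[...,1]>110)&(h[...,2]>50)
  for nm,mk in(('red',(h[...,0]<8)|(h[...,0]>172)),('yel',(h[...,0]>19)&(h[...,0]<37))):
    v,u=np.nonzero(roi&mk)
    if len(v): m=np.median(P[v,u],0);print(n,nm,len(v),u.mean(),v.min(),np.round(m,4),'bx',m[:2]@e)
k=dict(np.load('pics/p1side.npz'));s=dict(np.load('pics/p1scene.npz'))
a=cv2.resize(k['pixels'][205:255,370:420],None,fx=8,fy=8,interpolation=cv2.INTER_CUBIC)
b=cv2.resize(s['pixels'][195:245,390:440],None,fx=8,fy=8,interpolation=cv2.INTER_CUBIC)
cv2.imwrite('pics/crop5.png',np.hstack([a,b])[:,:,::-1])
E
```

```text
side red 24 395.6666666666667 237 [ 0.6631 -0.0839  0.0341] bx 0.6680854661988648
side yel 4 396.25 234 [ 0.6719 -0.075   0.0418] bx 0.6753856721534546
scene red 39 417.56410256410254 222 [ 0.664  -0.0818  0.0316] bx 0.6686551720461128
scene yel 1 418.0 219 [ 0.6745 -0.0726  0.0422] bx 0.6776295068156271
```

View pics/crop5.png

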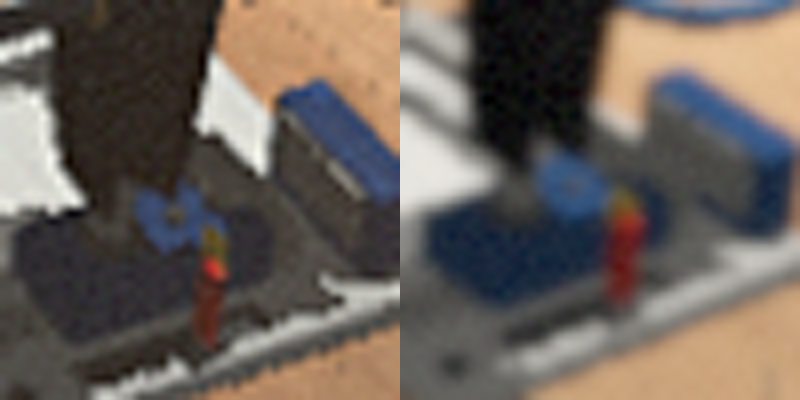

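The red blade top is at (213,265) in the side crop. The yellow pointer's top shows just behind it at (212,230), so some pull still remains. I'll compute it from the pointer's shift since shut.

```bash
python3 - <<'E'
from h import *
e=np.array([.988,-.154])
k=dict(np.load('pics/p1side.npz'));s=dict(np.load('pics/p1scene.npz'))
c0=lambda u,v:(330+(u+.5)/6-.5,185+(v+.5)/6-.5)
bx=lambda c,u,v:(np.round(ray(c,u,v,.043),4),ray(c,u,v,.043)[:2]@e)
print('d0 yel',bx(k,*c0(445,277)),'red',bx(k,*c0(400,314)))
print('d now yel',bx(k,370+(212.5)/8-.5,205+226/8-.5),'red',bx(k,370+212/8-.5,205+260/8-.5))
q0=lambda u,v:(350+(u+.5)/6-.5,175+(v+.5)/6-.5)
print('s0 yel',bx(s,*q0(444,247)),'red',bx(s,*q0(408,282)))
print('s now yel',bx(s,390+(222)/8-.5,195+188/8-.5),'red',bx(s,390+228/8-.5,195+205/8-.5))
# handle/slide displacement via depth: fixed point: blue slide -x end edge
o=robot.get_obs();print(o['eef_pos'],o['contact_force'],o['gripper_width'])
# colour-gap profile of initial images: sub-pixel column centroids at top rows
for n in('d0','s0','p1side','p1scene'):
  c=dict(np.load(f'pics/{n}.npz'));p=c['pixels'].astype(int)
  a,b=(slice(225,242),slice(390,410)) if n in('d0','p1side') else (slice(212,232),slice(412,430))
  r=p[a,b];yl=np.clip(np.minimum(r[...,0],r[...,1])-r[...,2]-15,0,None);rd=np.clip(r[...,0]-np.maximum(r[...,1],r[...,2])-20,0,None)
  v,u=np.mgrid[a,b]
  print(n,'yel',[(i,round((yl*u)[j].sum()/yl[j].sum(),1),yl[j].sum()) for j,i in enumerate(range(a.start,a.stop)) if yl[j].sum()>25])
  print(n,'red',[(i,round((rd*u)[j].sum()/rd[j].sum(),1),rd[j].sum()) for j,i in enumerate(range(a.start,a.stop)) if rd[j].sum()>25])
E
```

```text
d0 yel (array([ 0.6914, -0.0754,  0.043 ]), np.float64(0.6946738970670046)) red (array([ 0.6663, -0.0811,  0.043 ]), np.float64(0.6707487734252378))
d now yel (array([ 0.6742, -0.0712,  0.043 ]), np.float64(0.6770426481923001)) red (array([ 0.6657, -0.081 ,  0.043 ]), np.float64(0.6701555350017541))
s0 yel (array([ 0.6922, -0.073 ,  0.043 ]), np.float64(0.6951519081973294)) red (array([ 0.6653, -0.0791,  0.043 ]), np.float64(0.6695467260447124))
s now yel (array([ 0.6753, -0.0699,  0.043 ]), np.float64(0.6779148373639242)) red (array([ 0.6702, -0.0761,  0.043 ]), np.float64(0.6739095576912045))
[ 0.65654548 -0.05293281  0.24483273] [ 6.24673327 -0.97125105 -3.41540484] 0.013414217986811878
d0 yel [(231, np.float64(403.3), np.int64(111)), (232, np.float64(403.7), np.int64(148)), (233, np.float64(404.2), np.int64(84)), (234, np.float64(403.5), np.int64(33)), (235, np.float64(403.6), np.int64(29)), (236, np.float64(403.5), np.int64(34)), (237, np.float64(403.4), np.int64(33)), (238, np.float64(403.2), np.int64(38)), (239, np.float64(403.3), np.int64(30))]
d0 red [(237, np.float64(395.7)
[... 1205 characters left out ...]
4(396.6), np.int64(150)), (240, np.float64(395.9), np.int64(46)), (241, np.float64(396.0), np.int64(47))]
p1scene yel [(219, np.float64(417.5), np.int64(30)), (220, np.float64(417.8), np.int64(56)), (221, np.float64(417.6), np.int64(43))]
p1scene red [(221, np.float64(418.0), np.int64(84)), (222, np.float64(418.0), np.int64(205)), (223, np.float64(418.0), np.int64(224)), (224, np.float64(417.8), np.int64(179)), (225, np.float64(417.7), np.int64(146)), (226, np.float64(417.6), np.int64(138)), (227, np.float64(417.5), np.int64(136)), (228, np.float64(417.4), np.int64(150)), (229, np.float64(417.4), np.int64(145)), (230, np.float64(417.3), np.int64(127)), (231, np.float64(417.2), np.int64(96))]
```

Pulled about 17.3 mm of the roughly 24.3 mm needed, so about 7 mm remains.

{"method": "move_arm", "body": {"xyz": [[-3.5, 0.5, 0], [-6.9, 1.1, 0], [-6.9, 1.1, 0], [-6.9, 1.1, 0]], "dr": [[0, 0, 0], [0, 0, 0], [0, 0, 0], [0, 0, 0]], "fingers": [5, 5, 5, 5]}}

```text
time_s: 10.18
eef_pos: [0.6498, -0.0519, 0.2448]
ee_rot: [179.8, 0.0, 81.2]
contact_force: [7.4, -2.3, -3.8]
gripper_width: 0.0133
```

```bash
python3 - <<'E'
from h import *
e=np.array([.988,-.154])
for n,(x,y) in(('side',(370,205)),('scene',(390,195))):
  c=cap(n,'p2'+n)
  # expected top pixels: red top and pointer when aligned
  img=cv2.resize(c['pixels'][y:y+50,x:x+50],None,fx=8,fy=8,interpolation=cv2.INTER_CUBIC)
  L=locals().setdefault('L',[]);L.append(img)
  p=c['pixels'].astype(int);a,b=slice(y+17,y+42),slice(x+15,x+36)
  r=p[a,b];v,u=np.mgrid[a,b];yl=np.clip(np.minimum(r[...,0],r[...,1])-r[...,2]-15,0,None)
  print(n,[(i,round((yl*u)[j].sum()/yl[j].sum(),1),yl[j].sum()) for j,i in enumerate(range(a.start,a.stop)) if yl[j].sum()>25])
  # prediction of pointer pixel for given travel, from its shut position
  k=dict(np.load('pics/d0.npz' if n=='side' else 'pics/s0.npz'))
  P0=ray(k,403.6,231,.043) if n=='side' else ray(k,423.7,216.5,.043)
  for t in(0,.017,.020,.024,.028): print(t,np.round(proj(c,P0-t*np.r_[e,0]),1))
cv2.imwrite('pics/crop6.png',np.hstack(L)[:,:,::-1])
o=robot.get_obs();print(o['eef_pos'],o['contact_force'],o['gripper_width'])
E
```

```text
side [(235, np.float64(393.3), np.int64(43)), (236, np.float64(393.5), np.int64(64)), (237, np.float64(393.3), np.int64(44)), (238, np.float64(393.4), np.int64(34)), (239, np.float64(393.3), np.int64(29)), (240, np.float64(393.0), np.int64(27)), (241, np.float64(393.1), np.int64(36)), (242, np.float64(393.1), np.int64(29))]
0 [[403.6 231. ]]
0.017 [[396.6 233.4]]
0.02 [[395.3 233.8]]
0.024 [[393.6 234.3]]
0.028 [[392.  234.9]]
scene [(221, np.float64(415.2), np.int64(66)), (222, np.float64(415.1), np.int64(94)), (223, np.float64(415.2), np.int64(95)), (224, np.float64(415.2), np.int64(87)), (225, np.float64(415.0), np.int64(79)), (226, np.float64(414.9), np.int64(70)), (227, np.float64(414.9), np.int64(68)), (228, np.float64(415.0), np.int64(49))]
0 [[423.7 216.5]]
0.017 [[417.6 218.8]]
0.02 [[416.5 219.2]]
0.024 [[415.  219.8]]
0.028 [[413.6 220.4]]
[ 0.6498129  -0.05192784  0.24483735] [ 7.98946633 -2.30648239 -3.95526851] 0.013131947044705477
```

View pics/crop6.png

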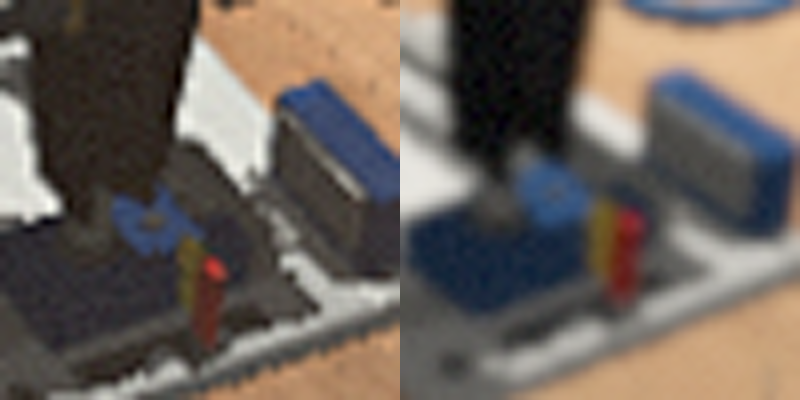

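```bash
python3 - <<'E'
from h import *
k=dict(np.load('pics/p2side.npz'));s=dict(np.load('pics/p2scene.npz'))
for yaw in(-8.4,-9.0):
  a=np.radians(yaw);R=np.array([[np.cos(a),np.sin(a)],[-np.sin(a),np.cos(a)]])
  f=lambda c,u,v:(R@(ray(c,u,v,.043)[:2]-[.678,-.0125])*1000).round(1)
  print(yaw,'side yel',f(k,370+190/8-.5,205+237/8-.5),'red',f(k,370+214/8-.5,205+260/8-.5))
  print('scene yel',f(s,390+202/8-.5,195+202/8-.5),'red',f(s,390+228/8-.5,195+211/8-.5))
for n,c,u0,v0 in(('side',k,370,205),('scene',s,390,195)):
  P=world(c)[v0+20:v0+45,u0+15:u0+35].reshape(-1,3);h=cv2.cvtColor(c['pixels'][v0+20:v0+45,u0+15:u0+35],cv2.COLOR_RGB2HSV).reshape(-1,3).astype(int)
  for nm,m in(('red',(h[:,0]<8)|(h[:,0]>172)),('yel',(h[:,0]>19)&(h[:,0]<37))):
    w=P[m&(h[:,1]>110)&(h[:,2]>50)&(P[:,2]>.022)&(P[:,2]<.05)&(P[:,1]<-.065)]
    print(n,nm,len(w),(R@(np.median(w[:,:2],0)-[.678,-.0125])*1000).round(1) if len(w) else '')
o=robot.get_obs();print(o['time_s'],o['dq'].round(2))
c=cap('side','d3')
cv2.imwrite('pics/crop7.png',cv2.resize(c['pixels'][150:270,200:440],None,fx=3,fy=3)[:,:,::-1])
E
```

```text
-8.4 side yel [ -2.7 -59.7] red [ -1.7 -69.8]
scene yel [ -3.2 -59.4] red [ -0.3 -66.2]
-9.0 side yel [ -2.  -59.7] red [ -1.  -69.8]
scene yel [ -2.6 -59.5] red [  0.4 -66.2]
side red 22 [ -2.7 -72.1]
side yel 12 [ -3.1 -62. ]
scene red 29 [ -2.6 -71.7]
scene yel 11 [ -2.9 -60.5]
10.275 [ 0.02 -0.1  -0.01  0.04 -0.03 -0.02]
```

View pics/crop7.png

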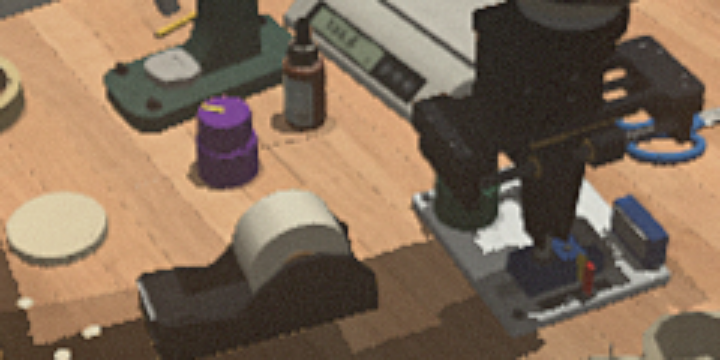

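Pointer and marker agree within about 1 mm, with the pointer slightly past. Bottle, lid and knob haven't moved. A small correction, then settle.

{"method": "move_arm", "body": {"xyz": [[0.6, -0.1, 0], [0.6, -0.1, 0], [0.6, -0.1, 0], [0.6, -0.1, 0], [0.6, -0.1, 0]], "dr": [[0, 0, 0], [0, 0, 0], [0, 0, 0], [0, 0, 0], [0, 0, 0]], "fingers": [5, 5, 5, 5, 5]}}

```text
time_s: 10.95
eef_pos: [0.6505, -0.052, 0.2448]
ee_rot: [179.8, 0.0, 81.2]
contact_force: [6.7, -2.3, -4.6]
gripper_width: 0.0128
```

```bash
python3 - <<'E'
from h import *
a=np.radians(-9);R=np.array([[np.cos(a),np.sin(a)],[-np.sin(a),np.cos(a)]])
for n,u0,v0 in(('side',370,205),('scene',390,195)):
  c=cap(n,'f'+n);P=world(c)[v0+20:v0+45,u0+15:u0+35].reshape(-1,3);h=cv2.cvtColor(c['pixels'][v0+20:v0+45,u0+15:u0+35],cv2.COLOR_RGB2HSV).reshape(-1,3).astype(int)
  for nm,m in(('red',(h[:,0]<8)|(h[:,0]>172)),('yel',(h[:,0]>19)&(h[:,0]<37))):
    w=P[m&(h[:,1]>110)&(h[:,2]>50)&(P[:,2]>.022)&(P[:,2]<.05)&(P[:,1]<-.065)]
    print(n,nm,len(w),(R@(np.median(w[:,:2],0)-[.678,-.0125])*1000).round(1))
o=robot.get_obs();print(o['time_s'],o['eef_pos'],o['contact_force'],o['gripper_width'],abs(o['dq']).max())
print(robot.sign_off())
E
```

```text
side red 24 [ -3.1 -72.8]
side yel 12 [ -2.8 -62.8]
scene red 29 [ -2.9 -71.1]
scene yel 11 [ -2.9 -59.2]
11.05 [ 0.65045408 -0.0520357   0.24484883] [ 8.39467617 -1.56961424 -3.94468778] 0.013355939606679457 0.17966889125720986
the job is handed in; nothing more can be done
None
```

I turned the knob until its notch faces the tongue, pulled the handle to the red marker, and handed the job in at about 11 s, still gripping it. No verdict is reported.

**What I did:** I turned the knob clockwise 122° on its post and released it. Then I pinched the crossbar with 30 N and pulled it out about 24 mm.

**Last checks:**
- **Pointer and marker:** two cameras put them within about 0.3 mm of each other along the slide. Reading only the blade tops in the enlarged pictures, before a final 0.6 mm correction, had put the pointer up to 3 mm past the marker.
- **Grip and hold:** the arm was still and the finger opening was about 13.4 mm on the 14 mm bar. The pull measured about 8 N, roughly what the spring should give there.
- **Knob:** its line read -9.0° from the wrist camera against a base yaw of about -9°. A coarser side-camera reading gave -2.7°, still within the tolerance. I last measured this before the pull.
- **Bystanders:** the bottle and lid looked unmoved in the last picture. I made no separate measurement of them or of the wicked tin.

**Disagreement with the description:** the knob started about 121–125° (2.1 rad) anticlockwise of the target, not the stated 0.75–1.45 rad. Three camera views agreed and the notch was visible under the yellow line, so I went by the images.

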